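# Click the gauge fence into its notch

### The arm

A 6-joint arm with a two-finger parallel gripper is mounted at the origin on a cart in front of the work surface, level with it; the furniture and walls round the work are solid. World frame = base frame: x ahead of the robot, y to its left, z up, the work surface at z = 0. Lengths are in m, angles in rad, forces in N, time in s.
With the tool pointing down it reaches from about 0.35 to 0.975 m from the base axis. Payload 4.9 kg.
Tool frame: the origin (TCP) lies between the finger pads; the fingertips stand 17 mm ahead of it and the grasp point (between the pads) lies 2 mm behind it (manip.nose_length is the distance from the TCP to the fingertips, in m); z points along the fingers, y is the line along which they close (so a half turn about z gives the same grasp; the last joint's range is limited). The gripper opens to 85 mm and grips with 20 to 120 N. Pads are 22 mm wide; open, the fingers measure 114 mm over their backs; the gripper's body (76 mm by 85 mm) begins 54 mm behind the grasp point. The pads swing forward as they close: fully open they stand 13 mm farther back than shut.
Start: joints at [-1.343, 0.053, 1.613, -0, 1.476, -0.119], TCP at [0.212, -0.588, 0.248] pointing down, gripper open.
Joint ranges: [-3.01, 3.01], [-1.01, 2.22], [0.06, 2.58], [-1.02, 4.17], [0.09, 2.62], [-3.14, 3.14]. Speed limits (rad/s): [2.57, 2.57, 3.14, 3.14, 3.14, 3.14].

### API

Orientations are given as a unit quaternion [w, x, y, z].
In Python, from plant import manip gives the robot as it stands. The module is installed in compiled form; this text tells all that it offers.
- The arm moves only by the tool apply_moves, never from a script. Its argument "moves" is a list of rows, each a list of 3 entries, a list of its own where there are three numbers: the turn, a rotation vector about the tool's x, y, z in rad, then the shift along the tool's x, y, z in cm, then the closure, from -1 (fully open) to 1 (shut), so that 0 is half open. A call has 1 to 20 rows; each row is the pose to reach, as a shift and turn from the pose commanded when the call began, along the tool's axes at that moment; what a row does not reach only later rows make up. A row lasts 1/10 s, in which the tool goes at most 50 mm and 8.59 degrees, less where a joint would pass 70% of its speed; a pose out of reach is approached as far as the arm can. A call with a gripper value outside its range is refused whole. The fingers move at their own pace and stop on an object; the grip force is fixed at half the most. Time passes only in rows, so rows that repeat a pose let the fingers close. It gives the time, the measured TCP pose, the force, the opening and the grip force at its end, in the units of the state.
- manip.state(): the state, without advancing time (a new reading comes with each control period).
- manip.grab_frame(name): name is "scene" or "top" or "wrist"; returns a dict with "image" (420x560x3 uint8, red, green, blue), "K" (3x3 intrinsics, pixels), "k1" (the pictures are not rectified: a ray, as slopes to the right and down, at radius r is drawn at 1 + k1 r^2 times it, then the intrinsics apply), "rvec" (rotation vector, rad) and "tvec" (3), from world to camera coordinates, as OpenCV has them. Camera axes: x right, y down, z forward; pixel columns grow to the right and rows downward; lengths in m; the calibration is good to about 2 mm. A picture is of the moment at which its call begins. There is no depth.
- manip.job_done(): hands the job in; it is judged then, once.
Trained networks look in a picture, given as the dict that the camera call returned (one of the last four; its "shot" number tells which), for a name from the list of things; names that differ only in an ending like _2 or _b are one class to them, and where a whole thing is asked for, a point or a joint stands for the part that bears it (a point fixed in the world has none). Each returns a list of dicts, best first, with "score" (0 to 1); they miss things now and then, are a little off and sometimes report something else, mostly with a low value. They report only what shows in the picture. A call takes as long as a camera call. They do not tell look-alikes from the thing itself.
- manip.look_for(picture, label): "location" ([x, y, z] in m, in the coordinates of the camera as it stood for that picture, good to about 4 mm: the middle of the surface that is visible of it).
- manip.silhouettes(picture, label): "pixels" (420x560 bool, what is visible of it).
- manip.spot_point(picture, label): "location" ([x, y, z] in m, in the coordinates of the camera as it stood for that picture, good to about 4 mm: a listed point, or the origin of a listed thing).
The state is a dict: "time": time; "joint_pos": joint angles; "joint_vel": joint speeds; "joint_efforts": joint torques, N m; "tool_pos": TCP position; "tool_rot": TCP orientation; "contact_force": force on the tool from outside, world axes, zero at the start; "ft_torque": the same for the moment, N m; "gripper_width": opening from 0.0 (shut) to 1.0 (fully open); "grasp_force": force on a finger pad.
Only numpy, scipy, OpenCV 4.12 (cv2) and the standard library are available. Lean on these libraries where they do the work, as an engineer would, in place of code of your own. Each camera call takes 0.05 s, during which the arm holds its last target. There are 200 camera calls.

### The job

Set the fabric gauge: push the fence (the wooden crossbar) leftward along its rail with your fingertips until its spring plunger clicks into the notch of the clip that has the upright post, going straight on through the other clip's notch if that comes first, and leave it seated there. Only push: do not pinch the fence between the fingers or pull up its plunger knob, and leave the loose things around the gauge where they are.

Things in the scene. Friction and masses are not known exactly. Their poses are not given: they have to be found in the camera images.
- gauge: Fabric gauge fixed on the table: wooden board 100 mm (its x) by 260 mm (its y), 14 mm thick, with a rail along its y (18 mm wide, centred at x = +18 mm, top at z = 24 mm; end stops up to z = 26 mm). Origin: centre of the underside. Its x points away from the robot, its y to the robot's left, give or take 0.25 rad of yaw.
- fence (a joint): Travel of the fence along the rail (m), 0 at the rail's right end, growing to the left (gauge +y), at most 0.175; starts between 0 and 0.025. The fence is a wooden crossbar across the board, 90 mm long (gauge x = -34 to +56 mm), 24 mm thick, z = 29 to 79 mm, its middle at gauge y = -95 mm + travel. About 1.5 N of friction; it stays where it is left.
- push_face (a point): Point on the fence's right-hand face (it looks to gauge -y), above the rail: gauge x = +18 mm, z = 54 mm. Pushing this face to gauge +y moves the fence; it is flat and free from z = 34 to 79 mm here (below that the saddle sticks out 10 mm).
- plunger (a joint): Lift (m) of the spring plunger, an upright pin with a black knob (18 mm wide, top at z = 83 mm) in a block on the fence's left side; 0 is fully down. Pressed down with 5 N, 0.6 N more per mm. It lifts 3 mm over a ridge and stands about 0.3 mm up when seated in a notch; on the open board it is at 0.
- plunger_tip (a point): Lowest point of the plunger's 12 mm ball tip, at gauge x = -20 mm, 24 mm left (gauge +y) of the fence's middle, so 36 mm left of the pushed face; z = 21 mm when down. Its axes are those of the gauge.
- post_clip: The clip to be used: a steel plate 46 x 34 mm hooked over the board's near edge, with two round ridges across the plunger's path, 15 mm apart, the notch between them. It carries an upright steel post at the near edge, 9 mm thick, top at z = 62 mm. Axes as the gauge's; origin on the gauge's middle line at the board's underside.
- post_notch (a point): Middle of the post clip's notch on the plunger's path (gauge x = -20 mm, z = 21 mm). The fence is seated when plunger_tip is here. The push rises to 10 to 14 N on the first ridge, from 16 to 7.5 mm before the notch's middle; then the fence jumps forward by itself, the force drops to nothing and it sits centred, held against about 9 N either way; pushed harder it runs on over the second ridge.
- plain_notch (a point): The same point of the other clip, which is alike but has no post. Either clip may be the nearer one; the notches are 44 to 87 mm apart. If this one comes first, the fence has to be pushed on through it.
- cone: cream thread cone, 54 mm wide, 90 mm tall, at the back; bystander, origin under its centre
- tall_spool: wooden thread spool, 31 mm wide, 60 mm tall, at the back; bystander, origin under its centre
- tin: round tin with a cream lid, 71 mm wide, 41 mm tall, at the back; bystander, origin under its centre
- thimble: steel thimble, 20 mm wide, 24 mm tall, close behind the gauge; bystander, origin under its centre
- small_spool: wooden thread spool, 38 mm wide, 45 mm tall, off the left end of the gauge; bystander, origin under its centre
- small_snips: thread snips, 36 x 119 x 10 mm, lying at the right, in front of the tray; bystander, origin under their centre
- orange_tape: roll of tape, 90 mm wide, 30 mm tall, at the back left; bystander, origin under its centre
There are look-alikes about, which are no part of the job. Leave any green or pink look-alike of the post_clip alone.

How it is judged:
By the outcome, as a careful person would: the job done as asked, in the order asked, and still so for the second after the job is handed in, with the robot touching nothing.
It also fails if it takes over 34 s, if anything falls off the work surface, if the arm or the gripper's body presses on something with over 40 N, if the wrist force passes 120 N, or if a joint passes its speed limit or range.

## Working session

There is one attempt and no reset: what is moved stays moved. The work goes in short steps, Python scripts to look and compute and a tool call to move; the robot and the scene stay as the last step left them, time stands still between calls to the robot, and variables do not carry over. Pictures are saved under pics/ and viewed, at most 10 in all, crops included, and the job is handed in when it is done.

Besides the shell and the picture viewer there is one more tool, called after ">>>" by a JSON object that holds its "method" and its "body". apply_moves: Moves the arm, as the interface text tells. Its arguments: {"type":"object","properties":{"moves":{"type":"array"}},"required":["moves"]}

```bash
mkdir -p pics
cat > h.py <<'E'
import numpy as np, cv2
from plant import manip
def world(p,loc):
    R,_=cv2.Rodrigues(np.array(p["rvec"],float)); return R.T@(np.array(loc)-np.array(p["tvec"]).ravel())
def pix(p,X):
    R,_=cv2.Rodrigues(np.array(p["rvec"],float)); c=R@np.array(X)+np.array(p["tvec"]).ravel()
    s=c[:2]/c[2]; s=s*(1+p["k1"]*(s@s)); K=np.array(p["K"]); return K[:2,:2]@s+K[:2,2]
def ray(p,u,z):
    K=np.array(p["K"]); d=(np.array(u)-K[:2,2])/[K[0,0],K[1,1]]; s=d.copy()
    for _ in range(20): s=d/(1+p["k1"]*(s@s))
    R,_=cv2.Rodrigues(np.array(p["rvec"],float)); t=np.array(p["tvec"]).ravel()
    o=-R.T@t; v=R.T@np.r_[s,1]; return o+v*(z-o[2])/v[2]
def save(p,n): cv2.imwrite(n,cv2.cvtColor(p["image"],cv2.COLOR_RGB2BGR))
E
python3 - <<'E'
from h import *
np.set_printoptions(precision=4,suppress=True)
s=manip.state(); print(s["time"],s["tool_pos"],s["tool_rot"],s["contact_force"],manip.nose_length)
for c in ["scene","top"]:
    p=manip.grab_frame(c); save(p,f"pics/{c}.png")
    for l in ["gauge","push_face","plunger_tip","post_notch","plain_notch","post_clip","thimble","small_spool"]:
        for d in manip.spot_point(p,l)[:3]: w=world(p,d["location"]); print(c,l,round(d["score"],2),w,pix(p,w))
E
```

```text
0.0 [ 0.2123 -0.5872  0.2471] [-0.001   0.985   0.1725 -0.0001] [-0.5103  0.7187 -0.4941] 0.017
scene gauge 0.72 [ 0.472  -0.0487 -0.0031] [319.565  261.8147]
scene push_face 0.88 [ 0.4804 -0.1468  0.0522] [343.026  215.0318]
scene post_notch 0.94 [0.5878 0.1091 0.0175] [209.1797 266.7833]
scene post_notch 0.81 [ 0.4394 -0.2596  0.0186] [384.9269 218.5187]
scene post_notch 0.77 [ 0.4423 -0.0581  0.0188] [337.8183 253.0246]
scene plain_notch 0.72 [0.4521 0.0197 0.0186] [309.7738 268.6622]
scene plain_notch 0.2 [0.6993 0.0478 0.0014] [186.5819 245.5581]
scene post_clip 0.83 [ 0.4721 -0.06    0.0032] [322.8708 256.2829]
scene post_clip 0.69 [ 0.613   0.11   -0.0046] [198.0193 274.6107]
scene post_clip 0.58 [ 0.4545 -0.2626 -0.0047] [377.7362 226.8976]
scene thimble 0.7 [ 0.5443 -0.0768 -0.0037] [293.523  246.3322]
scene small_spool 0.87 [ 0.5007  0.1112 -0.0034] [251.3359 295.0278]
scene small_spool 0.26 [ 0.5442 -0.0761  0.0003] [293.4011 244.5438]
top gauge 0.74 [ 0.5452 -0.0784 -0.0018] [294.2396 225.8181]
top gauge 0.69 [ 0.4648 -0.0507 -0.0033] [281.6657 262.5304]
top push_face 0.74 [ 0.4756 -0.148   0.0547] [329.2876 254.9376]
top post_notch 0.77 [ 0.4438 -0.0577  0.0226] [284.9499 271.6675]
top post_notch 0.67 [ 0.4653 -0.0478 -0.0041] [280.3351 262.3369]
top post_notch 0.56 [0.5903 0.1088 0.0197] [208.3613 203.8379]
top post_clip 0.85 [ 0.4676 -0.0577  0.0011] [284.9331 261.0472]
top post_clip 0.77 [ 0.4596 -0.262  -0.0066] [378.7309 264.9263]
top thimble 0.55 [ 0.5465 -0.0794 -0.0016] [294.6915 225.2274]
top small_spool 0.56 [0.4954 0.1133 0.0021] [206.1194 248.2796]
top small_spool 0.16 [ 0.4664 -0.0463 -0.0023] [279.6339 261.7374]
```

View pics/scene.png

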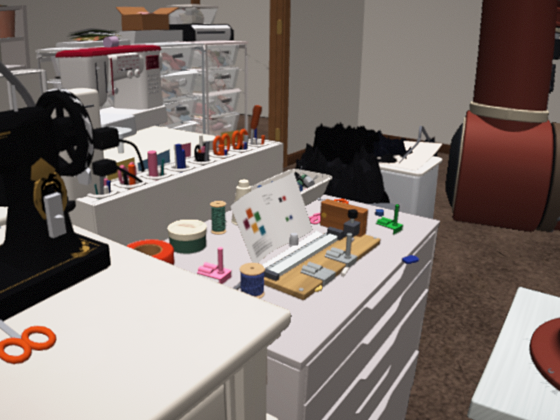

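View pics/top.png

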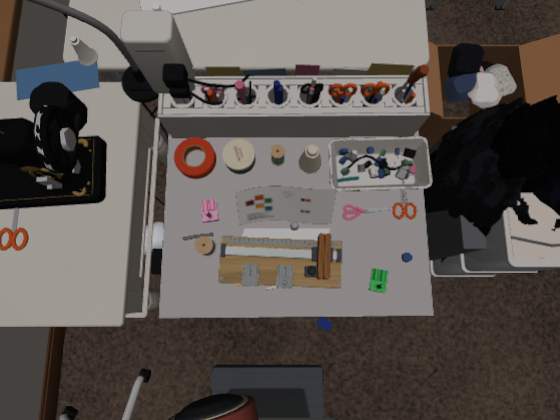

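Run:
```python
import cv2,numpy as np
a=cv2.imread("pics/scene.png")[165:305,225:425]; b=cv2.imread("pics/top.png")[205:305,195:395]
a=cv2.resize(a,(800,560),interpolation=3); b=cv2.resize(b,(800,400),interpolation=3)
cv2.imwrite("pics/a.png",a);cv2.imwrite("pics/b.png",b)
```

```text
(no output)
```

View pics/a.png

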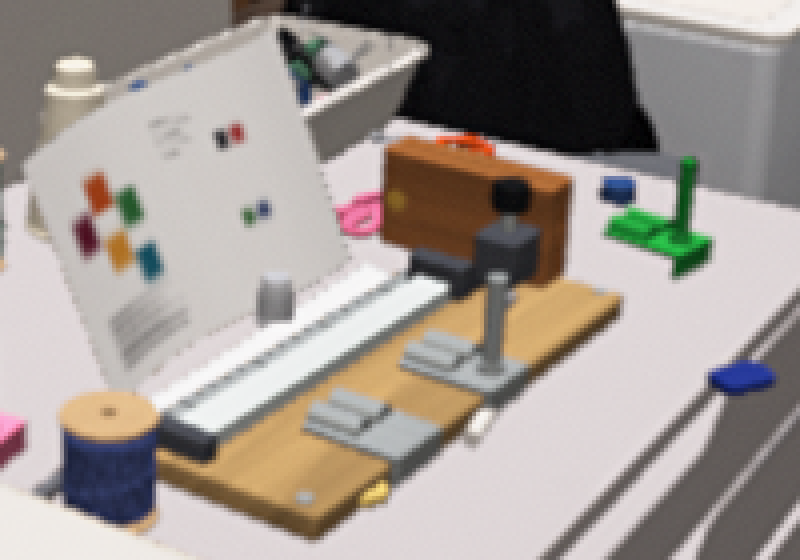

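View pics/b.png

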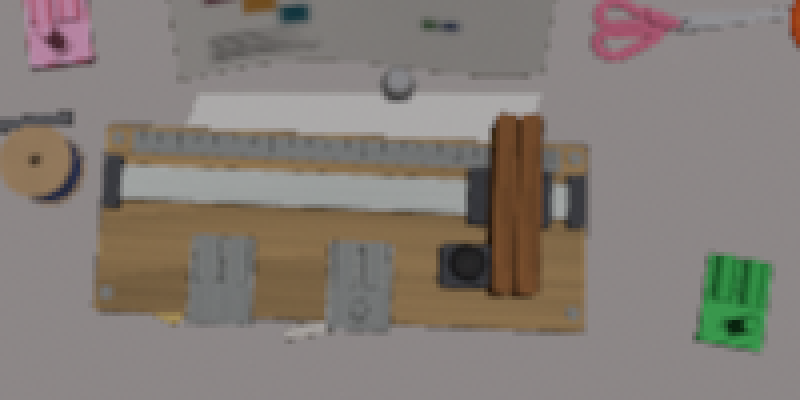

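The nearer clip, at top (285,272), carries the post. The plain one is farther left at (250,273), so the post notch comes first. A green look-alike stands at (379,280), right of the fence, so I'll descend close to the push face.

```bash
cat >> h.py <<'E'
np.set_printoptions(precision=4,suppress=True)
from scipy.spatial.transform import Rotation as Ro
def tool():
    s=manip.state(); q=s["tool_rot"]; return np.array(s["tool_pos"]),Ro.from_quat([q[1],q[2],q[3],q[0]])
def plan(target,yaw):
    "shift (cm) and turn to reach TCP target, pointing down, tool x at yaw"
    p,R=tool(); c,s_=np.cos(yaw),np.sin(yaw)
    G=Ro.from_matrix(np.array([[c,s_,0],[s_,-c,0],[0,0,-1]]))
    return (R.inv()*G).as_rotvec(), R.inv().apply(np.array(target)-p)*100
E
python3 - <<'E'
from h import *
p=manip.grab_frame("top"); o=np.array([195,205])
f=lambda u,z: ray(p,np.array(u)/4+o-0.4,z)
TL,TR,BL,BR=[f(u,.014) for u in [(108,125),(588,147),(97,310),(585,330)]]
print(TL,TR,BL,BR,np.linalg.norm(TL-TR),np.linalg.norm(BL-BR),np.linalg.norm(TL-BL))
e=(TL-TR)+(BL-BR); yaw=np.arctan2(-e[0],e[1]); c=(TL+TR+BL+BR)/4
print("yaw",yaw,"centre",c)
gx=np.array([np.cos(yaw),np.sin(yaw)]); gy=np.array([-gx[1],gx[0]])
G=lambda X:np.array([gx@(X[:2]-c[:2]),gy@(X[:2]-c[:2])])
for n,u,z in [("knob",(467,264),.083),("fenceTL",(492,116),.079),("fenceTR",(543,117),.079),("fenceBL",(490,293),.079),("fenceBR",(540,294),.079),
  ("postclipL",(329,242),.017),("postclipR",(393,242),.017),("plainL",(192,237),.017),("plainR",(255,237),.017),("pfnet",None,[.4756,-.148]),("pnnet",None,[.4438,-.0577])]:
    X=f(u,z) if u else np.array(z); print(n,G(X),X)
np.save("g.npy",np.r_[c[:2],yaw])
# TCP above approach point: gauge x 18, face - 20 mm - 11
face=G(f((540,294),.079))[1]
for gap in (.035,):
    t=c[:2]+gx*.018+gy*(face-.011-gap)
    for z in (.15,.062): print("plan",t,z,*plan([*t,z],yaw+np.pi/2))
E
```

```text
[0.5208 0.0787 0.014 ] [ 0.5086 -0.1797  0.014 ] [0.4227 0.0815 0.014 ] [ 0.412  -0.1752  0.014 ] 0.25875809930427435 0.25692485275545934 0.09814090112339528
yaw -0.04462771954424431 centre [ 0.466  -0.0487  0.014 ]
knob [-0.0208 -0.0614] [ 0.4425 -0.1091  0.083 ]
fenceTL [ 0.0532 -0.072 ] [ 0.5159 -0.123   0.079 ]
fenceTR [ 0.0538 -0.0975] [ 0.5154 -0.1485  0.079 ]
fenceBL [-0.0341 -0.0733] [ 0.4287 -0.1204  0.079 ]
fenceBR [-0.0335 -0.0978] [ 0.4282 -0.1449  0.079 ]
postclipL [-0.0085  0.0077] [ 0.4578 -0.0406  0.017 ]
postclipR [-0.0071 -0.0261] [ 0.4578 -0.0745  0.017 ]
plainL [-0.009   0.0803] [0.4606 0.032  0.017 ]
plainR [-0.0076  0.047 ] [ 0.4605 -0.0014  0.017 ]
pfnet [ 0.014  -0.0988] [ 0.4756 -0.148 ]
pnnet [-0.0218 -0.01  ] [ 0.4438 -0.0577]
plan [ 0.4776 -0.1931] 0.15 [ 0.      0.     -1.1793] [ 38.3519 -28.1026   9.8304]
plan [ 0.4776 -0.1931] 0.062 [ 0.      0.     -1.1793] [ 38.3521 -28.1027  18.6304]
```

>>> {"method": "apply_moves", "body": {"moves": [[[0, 0, -0.59], [19.2, -14.0, 2], 1], [[0, 0, -1.18], [38.3, -28.1, 6], 1], [[0, 0, -1.18], [38.3, -28.1, 9.8], 1], [[0, 0, -1.18], [38.3, -28.1, 9.8], 1], [[0, 0, -1.18], [38.3, -28.1, 9.8], 1], [[0, 0, -1.18], [38.3, -28.1, 9.8], 1], [[0, 0, -1.18], [38.3, -28.1, 9.8], 1], [[0, 0, -1.18], [38.3, -28.1, 9.8], 1], [[0, 0, -1.18], [38.3, -28.1, 9.8], 1], [[0, 0, -1.18], [38.3, -28.1, 9.8], 1], [[0, 0, -1.18], [38.3, -28.1, 9.8], 1], [[0, 0, -1.18], [38.3, -28.1, 9.8], 1], [[0, 0, -1.18], [38.3, -28.1, 9.8], 1], [[0, 0, -1.18], [38.3, -28.1, 9.8], 1]]}}

```text
time: 2.35
tool_pos: [0.4769, -0.1945, 0.1509]
tool_rot: [0.0, 0.723, 0.691, 0.0]
contact_force: [-0.2, 0.4, 1.1]
gripper_width: 0.004
grasp_force: 0.0
```

Run:
```python
from h import *
c0,c1,yaw=np.load("g.npy"); gx=np.array([np.cos(yaw),np.sin(yaw)]); gy=np.array([-gx[1],gx[0]])
s=manip.state(); print(s["time"],s["tool_pos"],s["contact_force"],s["gripper_width"])
t=np.array([c0,c1])+gx*.018+gy*(-.0977-.011-.02)
print(*plan([*t,.062],yaw+np.pi/2)); R=tool()[1]; print(R.as_matrix())
p=manip.grab_frame("wrist"); save(p,"pics/w.png")
for d in manip.spot_point(p,"push_face")[:2]+manip.spot_point(p,"post_notch")[:2]: X=world(p,d["location"]); print(d["score"],X,X[:2]@gx-gx@[c0,c1],gy@(X[:2]-[c0,c1]))
```

```text
2.35 [ 0.4769 -0.1945  0.1509] [-0.1673  0.357   1.1357] 0.003873589787431969
[ 0.0008  0.0006 -0.0012] [1.6561 0.0537 8.8873]
[[ 0.0459  0.9989  0.0007]
 [ 0.9989 -0.0459 -0.0007]
 [-0.0006  0.0008 -1.    ]]
0.65 [ 0.4805 -0.1497  0.052 ] 0.018993437732524432 -0.10031052418677827
0.87 [ 0.4497 -0.0558  0.0228] -0.015951471211687218 -0.007779018795793636
0.75 [ 0.437  -0.2558  0.0215] -0.019783324495691312 -0.20817261060746384
```

View pics/w.png

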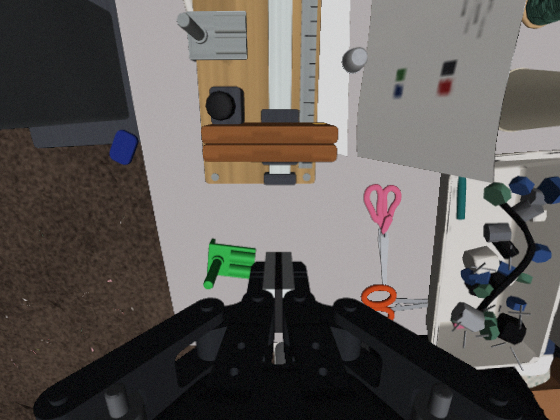

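The wrist view shows the shut fingers (278,300) in line with the rail. The fence is undisturbed at (270,145), and the green clip at (230,260) is clear of the descent. Lowering just short of the push face.

>>> {"method": "apply_moves", "body": {"moves": [[[0, 0, 0], [1.2, 0, 3], 1], [[0, 0, 0], [1.2, 0, 6], 1], [[0, 0, 0], [1.2, 0, 8.9], 1], [[0, 0, 0], [1.2, 0, 8.9], 1], [[0, 0, 0], [1.2, 0, 8.9], 1], [[0, 0, 0], [1.2, 0, 8.9], 1]]}}

```text
time: 3.1
tool_pos: [0.4789, -0.1823, 0.0634]
tool_rot: [0.002, 0.723, 0.691, 0.001]
contact_force: [0.0, 0.1, -0.4]
gripper_width: 0.001
grasp_force: 0.0
```

>>> {"method": "apply_moves", "body": {"moves": [[[0, 0, 0], [0.4, 0, 0], 1], [[0, 0, 0], [0.8, 0, 0], 1], [[0, 0, 0], [1.1, 0, 0], 1], [[0, 0, 0], [1.4, 0, 0], 1], [[0, 0, 0], [1.7, 0, 0], 1], [[0, 0, 0], [2.0, 0, 0], 1], [[0, 0, 0], [2.0, 0, 0], 1]]}}

```text
time: 3.8
tool_pos: [0.4785, -0.1609, 0.0612]
tool_rot: [-0.0, 0.722, 0.692, -0.0]
contact_force: [0.7, -0.5, -1.3]
gripper_width: 0.0
grasp_force: 0.0
```

>>> {"method": "apply_moves", "body": {"moves": [[[0, 0, 0], [0.3, 0, 0], 1], [[0, 0, 0], [0.6, 0, 0], 1], [[0, 0, 0], [0.9, 0, 0], 1], [[0, 0, 0], [1.2, 0, 0], 1], [[0, 0, 0], [1.5, 0, 0], 1], [[0, 0, 0], [1.8, 0, 0], 1], [[0, 0, 0], [2.1, 0, 0], 1], [[0, 0, 0], [2.4, 0, 0], 1], [[0, 0, 0], [2.4, 0, 0], 1]]}}

```text
time: 4.7
tool_pos: [0.4795, -0.1368, 0.0613]
tool_rot: [-0.0, 0.722, 0.692, 0.0]
contact_force: [0.1, -1.4, -0.1]
gripper_width: -0.001
grasp_force: 0.0
```

```bash
cat > chk.py <<'E'
from h import *
c0,c1,yaw=np.load("g.npy"); gx=np.array([np.cos(yaw),np.sin(yaw)]); gy=np.array([-gx[1],gx[0]])
p=manip.grab_frame("top"); s=manip.state(); T=np.array(s["tool_pos"])
import sys; save(p,sys.argv[1])
G=lambda X:np.array([gx@(X[:2]-[c0,c1]),gy@(X[:2]-[c0,c1]),X[2]])
print(s["time"],"tcp",G(T),s["contact_force"])
for l in ["plunger","fence"]:
    for d in manip.look_for(p,l)[:1]: print(l,d["score"],G(world(p,d["location"])))
for l in ["push_face","plunger_tip","post_notch"]:
    for d in manip.spot_point(p,l)[:2]: print(l,d["score"],G(world(p,d["location"])))
E
python3 chk.py pics/t2.png
```

```text
4.75 tcp [ 0.0174 -0.0875  0.0613] [-0.1067 -0.306  -0.6647]
plunger 0.47 [-0.0155 -0.037   0.0822]
fence 0.61 [-0.0184 -0.0541  0.0824]
push_face 0.98 [ 0.0175 -0.0814  0.0558]
push_face 0.38 [0.0198 0.166  0.0019]
post_notch 0.72 [0.119  0.1613 0.0171]
post_notch 0.59 [-0.0212 -0.208   0.0173]
```

>>> {"method": "apply_moves", "body": {"moves": [[[0, 0, 0], [0.3, 0, 0], 1], [[0, 0, 0], [0.6, 0, 0], 1], [[0, 0, 0], [0.9, 0, 0], 1], [[0, 0, 0], [1.2, 0, 0], 1], [[0, 0, 0], [1.4, 0, 0], 1], [[0, 0, 0], [1.4, 0, 0], 1]]}}

```text
time: 5.6
tool_pos: [0.4802, -0.1229, 0.0613]
tool_rot: [-0.0, 0.722, 0.692, 0.0]
contact_force: [0.8, 0.6, -0.5]
gripper_width: -0.001
grasp_force: 0.0
```

>>> {"method": "apply_moves", "body": {"moves": [[[0, 0, 0], [0.1, 0, 0], 1], [[0, 0, 0], [0.2, 0, 0], 1], [[0, 0, 0], [0.2, 0, 0], 1]]}}

```text
time: 5.9
tool_pos: [0.4803, -0.1213, 0.0613]
tool_rot: [-0.0, 0.722, 0.691, 0.0]
contact_force: [0.2, -0.5, 0.4]
gripper_width: 0.002
grasp_force: 0.5
```

>>> {"method": "apply_moves", "body": {"moves": [[[0, 0, 0], [0.1, 0, 0], 1], [[0, 0, 0], [0.2, 0, 0], 1], [[0, 0, 0], [0.2, 0, 0], 1]]}}

```text
time: 6.2
tool_pos: [0.4804, -0.1205, 0.0614]
tool_rot: [0.001, 0.722, 0.691, -0.001]
contact_force: [-1.2, -6.5, -1.9]
gripper_width: 0.001
grasp_force: 3.1
```

>>> {"method": "apply_moves", "body": {"moves": [[[0, 0, 0], [0.1, 0, 0], 1], [[0, 0, 0], [0.2, 0, 0], 1], [[0, 0, 0], [0.2, 0, 0], 1]]}}

```text
time: 6.5
tool_pos: [0.4804, -0.1196, 0.0614]
tool_rot: [0.002, 0.722, 0.692, -0.002]
contact_force: [-1.2, -10.8, -3.0]
gripper_width: -0.0
grasp_force: 5.5
```

>>> {"method": "apply_moves", "body": {"moves": [[[0, 0, 0], [0.1, 0, 0], 1], [[0, 0, 0], [0.2, 0, 0], 1], [[0, 0, 0], [0.2, 0, 0], 1]]}}

```text
time: 6.8
tool_pos: [0.4805, -0.1163, 0.0614]
tool_rot: [0.001, 0.723, 0.691, -0.001]
contact_force: [-0.8, -4.3, -0.0]
gripper_width: 0.003
grasp_force: 2.3
```

>>> {"method": "apply_moves", "body": {"moves": [[[0, 0, 0], [0.1, 0, 0], 1], [[0, 0, 0], [0.1, 0, 0], 1]]}}

```text
time: 7.0
tool_pos: [0.4806, -0.1145, 0.0613]
tool_rot: [0.0, 0.723, 0.691, 0.0]
contact_force: [-0.3, -2.5, -1.0]
gripper_width: -0.003
grasp_force: 1.1
```

```bash
python3 chk.py pics/t3.png; python3 -c "
import cv2
b=cv2.imread('pics/t3.png')[205:305,195:395];cv2.imwrite('pics/t3c.png',cv2.resize(b,(800,400),interpolation=3))"
```

```text
7.05 tcp [ 0.0175 -0.065   0.0613] [-0.6407 -1.5592  0.0969]
plunger 0.51 [0.2236 0.0134 0.0552]
fence 0.8 [-0.0209 -0.0329  0.0764]
push_face 0.56 [ 0.0138 -0.0557  0.0557]
plunger_tip 0.72 [ 0.0175 -0.0564  0.0577]
post_notch 0.79 [-0.0179 -0.2075  0.0145]
post_notch 0.79 [0.1155 0.1622 0.0185]
```

View pics/t3c.png

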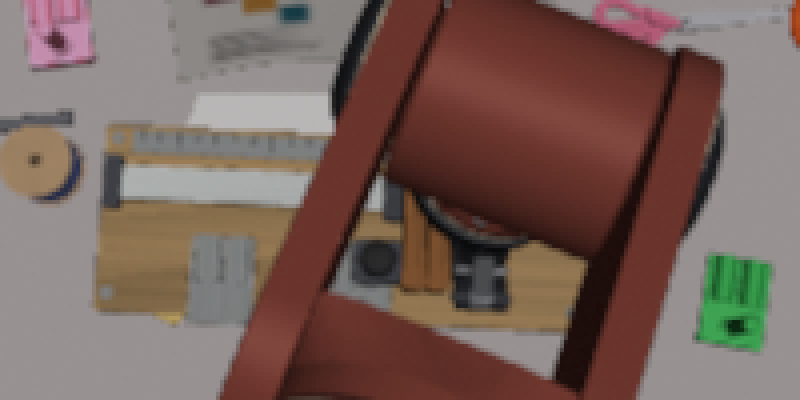

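The knob is at crop (378,260), which puts the tip about 7.5 mm before the notch. That is the crest of the first ridge, so it hasn't jumped yet and I'll continue in 1 mm steps.

>>> {"method": "apply_moves", "body": {"moves": [[[0, 0, 0], [0.1, 0, 0], 1], [[0, 0, 0], [0.1, 0, 0], 1]]}}

```text
time: 7.5
tool_pos: [0.4806, -0.1131, 0.0613]
tool_rot: [-0.0, 0.722, 0.691, 0.0]
contact_force: [-1.0, -0.4, -0.9]
gripper_width: 0.0
grasp_force: 0.5
```

>>> {"method": "apply_moves", "body": {"moves": [[[0, 0, 0], [0.1, 0, 0], 1], [[0, 0, 0], [0.1, 0, 0], 1]]}}

```text
time: 7.7
tool_pos: [0.4806, -0.112, 0.0613]
tool_rot: [-0.0, 0.722, 0.691, 0.0]
contact_force: [-0.6, -0.6, 0.1]
gripper_width: 0.004
grasp_force: 0.1
```

```bash
python3 chk.py pics/t4.png; python3 -c "
import cv2
b=cv2.imread('pics/t4.png')[205:305,195:395];cv2.imwrite('pics/t4c.png',cv2.resize(b,(800,400),interpolation=3))"
```

```text
7.75 tcp [ 0.0174 -0.0626  0.0612] [-0.5174 -0.1699 -0.1433]
plunger 0.46 [-0.0162 -0.0159  0.0871]
fence 0.88 [-0.022  -0.0291  0.0756]
push_face 0.69 [ 0.0188 -0.0528  0.0549]
plunger_tip 0.51 [ 0.2304  0.014  -0.0034]
post_notch 0.7 [ 0.2308  0.0128 -0.0043]
post_notch 0.69 [0.1212 0.164  0.0166]
```

View pics/t4c.png

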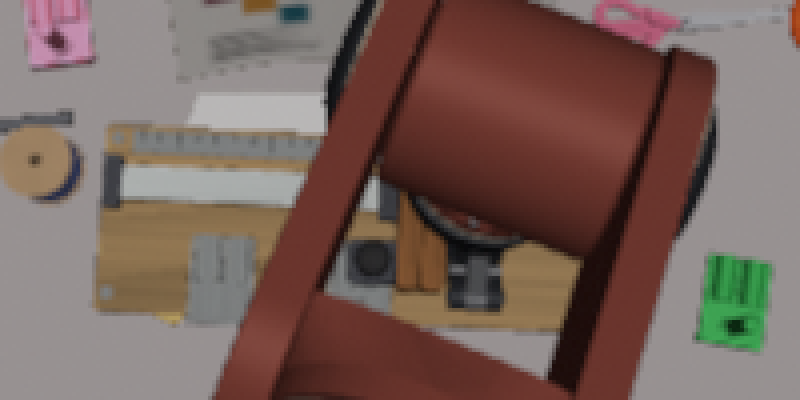

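Knob now at crop (373,260): it moved with the tool, so it's on the flat of the crest. I'll keep going in 1 mm steps and watch the force.

>>> {"method": "apply_moves", "body": {"moves": [[[0, 0, 0], [0.1, 0, 0], 1], [[0, 0, 0], [0.1, 0, 0], 1]]}}

```text
time: 8.2
tool_pos: [0.4807, -0.1113, 0.0613]
tool_rot: [-0.0, 0.722, 0.691, 0.0]
contact_force: [-0.4, 0.4, -0.2]
gripper_width: 0.003
grasp_force: 0.0
```

>>> {"method": "apply_moves", "body": {"moves": [[[0, 0, 0], [0.1, 0, 0], 1], [[0, 0, 0], [0.1, 0, 0], 1]]}}

```text
time: 8.4
tool_pos: [0.4807, -0.1102, 0.0613]
tool_rot: [-0.0, 0.722, 0.691, 0.0]
contact_force: [0.1, 0.9, 0.1]
gripper_width: -0.001
grasp_force: 0.0
```

```bash
python3 chk.py pics/t5.png; python3 -c "
import cv2,numpy as np
a,b,c=[cv2.resize(cv2.imread('pics/t%d.png'%i)[255:285,270:330],(800,400),interpolation=3)[60:260] for i in (3,4,5)]
cv2.imwrite('pics/t5c.png',np.vstack([a,b,c]))"
```

```text
8.45 tcp [ 0.0175 -0.0609  0.0613] [-0.3976  0.5538  0.5256]
plunger 0.61 [-0.0159 -0.0151  0.0846]
fence 0.92 [-0.0203 -0.0251  0.077 ]
push_face 0.95 [ 0.0153 -0.0516  0.0601]
push_face 0.7 [ 0.1225 -0.1884 -0.0023]
post_notch 0.76 [-0.0183 -0.2072  0.0138]
post_notch 0.64 [0.1206 0.1631 0.0181]
```

View pics/t5c.png

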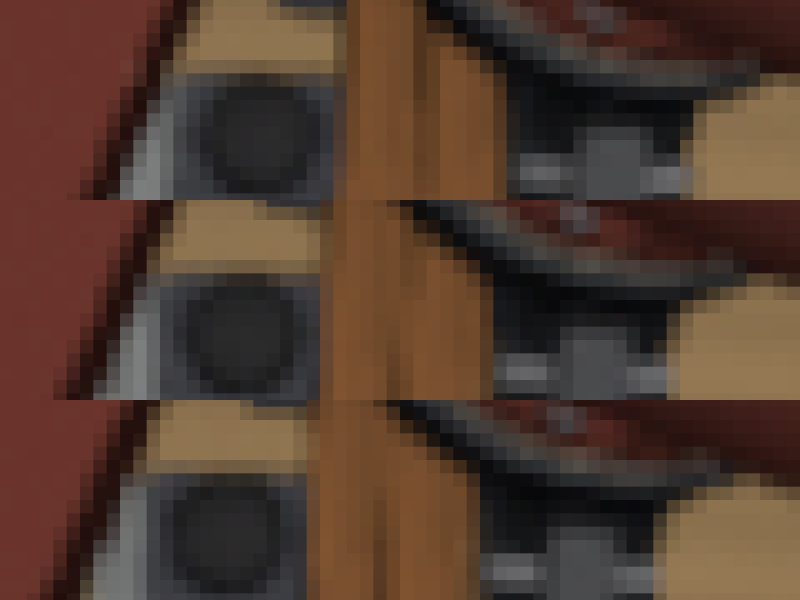

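Fence has moved about 5 mm over the three frames (knob 261→244→226 at 13.3×) and the force is now zero. I'll wait briefly to see whether it is still sliding, then advance until light contact returns.

>>> {"method": "apply_moves", "body": {"moves": [[[0, 0, 0], [0, 0, 0], 1], [[0, 0, 0], [0, 0, 0], 1], [[0, 0, 0], [0, 0, 0], 1]]}}

```text
time: 9.0
tool_pos: [0.4808, -0.1104, 0.0613]
tool_rot: [-0.0, 0.723, 0.691, 0.0]
contact_force: [0.6, 0.7, -0.5]
gripper_width: -0.002
grasp_force: 0.0
```

```bash
python3 chk.py pics/t6.png
cat > shift.py <<'E'
import cv2,sys,numpy as np
# knob shift in px relative to t3 and mm
def L(n): return cv2.resize(cv2.imread(f"pics/{n}.png",0)[250:290,265:330].astype(np.float32),None,fx=8,fy=8,interpolation=cv2.INTER_CUBIC)
t=L("t3")
def trk(n,x0,x1,y0,y1):
    T=t[y0*8:y1*8,x0*8:x1*8]; r=cv2.matchTemplate(L(n),T,cv2.TM_CCOEFF_NORMED); _,v,_,m=cv2.minMaxLoc(r); return round((x0*8-m[0])/8*2.0,2),round(v,3)
for n in sys.argv[1:]: print(n,"knob mm",trk(n,19,30,15,25),"finger mm",trk(n,43,57,20,26))
E
python3 shift.py t4 t5 t6
```

```text
9.05 tcp [ 0.0175 -0.061   0.0613] [-0.1897 -0.0745  0.6516]
fence 0.79 [-0.0164 -0.0235  0.0761]
push_face 0.82 [ 0.0154 -0.0464  0.0518]
plunger_tip 0.67 [-0.0182  0.0639  0.0232]
plunger_tip 0.16 [-0.0015 -0.0005 -0.0023]
post_notch 0.83 [0.1169 0.1631 0.0177]
post_notch 0.64 [-0.0201 -0.0086  0.022 ]
t4 knob mm (2.5, 0.971) finger mm (2.75, 0.979)
t5 knob mm (5.0, 0.954) finger mm (4.5, 0.973)
t6 knob mm (8.25, 0.935) finger mm (4.25, 0.963)
```

It jumped by itself: the knob moved 3.25 mm more with the finger still, and the tip is now at the notch. Backing off and lifting clear.

>>> {"method": "apply_moves", "body": {"moves": [[[0, 0, 0], [0, 0, 0], 1], [[0, 0, 0], [-1, 0, 0], 1], [[0, 0, 0], [-2.5, 0, 0], 1], [[0, 0, 0], [-3, 0, -4], 1], [[0, 0, 0], [-3, 0, -9], 1], [[0, 0, 0], [-5, 0, -14], 1], [[0, 0, 0], [-9, 0, -18], 1], [[0, 0, 0], [-14, 0, -18], 1], [[0, 0, 0], [-19, 0, -18], 1], [[0, 0, 0], [-23, 0, -18], 1], [[0, 0, 0], [-27, 0, -18], 1], [[0, 0, 0], [-30, 0, -18], 1], [[0, 0, 0], [-30, 0, -18], 1], [[0, 0, 0], [-30, 0, -18], 1]]}}

```text
time: 10.7
tool_pos: [0.4667, -0.4113, 0.2409]
tool_rot: [-0.0, 0.723, 0.691, 0.0]
contact_force: [-0.2, 0.2, 0.2]
gripper_width: 0.0
grasp_force: 0.0
```

```bash
python3 chk.py pics/t7.png; python3 shift.py t6 t7
python3 - <<'E'
import cv2,numpy as np
from h import *
p=manip.grab_frame("scene"); save(p,"pics/s7.png")
b=cv2.resize(cv2.imread('pics/t7.png')[215:290,195:395],(800,300),interpolation=3)
a=cv2.resize(cv2.imread('pics/s7.png')[195:295,260:460],(600,300),interpolation=3)
cv2.imwrite('pics/f.png',np.vstack([b,np.hstack([a,np.zeros((300,200,3),np.uint8)])]))
E
```

```text
10.75 tcp [ 0.0172 -0.3613  0.241 ] [-0.4266 -0.1958  0.3815]
plunger 0.51 [-0.0167 -0.0081  0.0888]
fence 0.82 [ 0.0046 -0.0281  0.0784]
push_face 0.78 [ 0.015  -0.0482  0.0538]
plunger_tip 0.52 [-0.0008  0.0001 -0.0071]
plunger_tip 0.41 [-0.0214 -0.0083  0.0206]
post_notch 0.76 [-0.0202 -0.0075  0.0227]
post_notch 0.76 [-0.019  -0.2094  0.0148]
t6 knob mm (8.25, 0.935) finger mm (4.25, 0.963)
t7 knob mm (8.5, 0.963) finger mm (53.0, 0.631)
```

View pics/f.png

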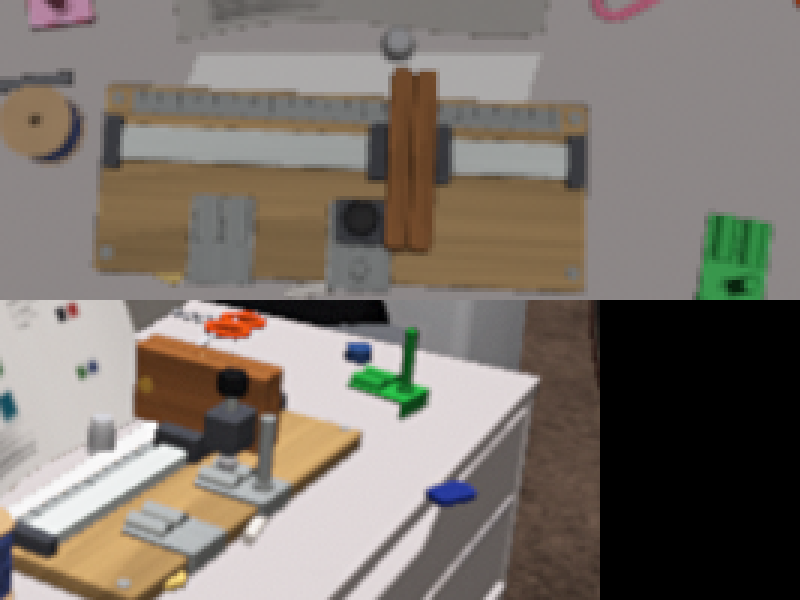

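The knob (360,218) sits centred over the post clip's plate, in line with the post (360,267). It hasn't moved since the jump, and the thimble, spool and green clip are where they were.

```bash
python3 -c "
from plant import manip
print(manip.job_done())"
```

```text
the job is handed in; nothing more can be done
None
```

I pushed the fence left until its plunger jumped into the post clip's notch, the first one it reached. It stayed seated there after I backed the arm away, and I handed the job in at about 11 s; the result of the judging was not shown.

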